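# Change the spent reagent vial at the back of the rack

### The arm

A 6-joint arm with a two-finger parallel gripper is mounted at the origin on a cart in front of the work surface, level with it; the furniture and walls round the work are solid. World frame = base frame: x ahead of the robot, y to its left, z up, the work surface at z = 0. Lengths are in m, angles in rad, forces in N, time in s.
With the tool pointing down it reaches from about 0.35 to 0.925 m from the base axis. Payload 6.4 kg.
Tool frame: the origin (TCP) lies at the very end of the fingers, on their centre line; the grasp point (between the pads) lies 19 mm behind it (env.grip_point_offset is the distance from the TCP to the grasp point, in m); z points along the fingers, x is the direction in which the jaws open and shut, and the axes are right-handed (so a half turn about z gives the same grasp; the last joint's range is limited). The gripper opens to 94 mm and grips with 3 to 60 N. Pads are 16 mm wide; open, the fingers measure 119 mm over their backs; the gripper's body (75 mm by 177 mm) begins 78 mm behind the grasp point.
Start: joints at [1.171, 0.245, 1.558, -0, 1.339, -0.174], TCP at [0.146, 0.634, 0.205] pointing down, gripper open.
Joint ranges: [-3.13, 3.13], [-1.02, 2.26], [0.13, 2.54], [-0.95, 4.09], [0.21, 2.88], [-2.74, 2.74]. Speed limits (rad/s): [2.57, 2.57, 3.14, 3.14, 3.14, 3.14].

### API

Orientations are given as a unit quaternion [w, x, y, z].
In Python, from cell import env gives the robot as it stands. Calls block until the motion is done:
- env.movep(position, orientation): joint-space move of the TCP to a pose.
- env.servo_line(position, max_speed=0.15, attitude=None, until_force=None): straight line of the TCP; attitude=None keeps the orientation; max_speed is the mean speed in m/s. With until_force (N) it stops when the force on the tool has changed by that much, and returns True; else False.
- env.set_joints(angles): joint-space move.
- env.command_gripper(opening, grasp_force=None): finger opening in m; grasp_force is the grip in N (None keeps the last); returns when the fingers have stopped.
- env.sleep(seconds).
- env.solve_ik(position, orientation): joint angles nearest the present ones, or None.
- env.get_obs(): the state.
- env.capture(name): name is "side" or "top" or "wrist"; returns the picture (400x640x3 uint8, red, green, blue); there is no depth.
- env.camera_info(name): a dict with "intrinsics" (3x3 intrinsics, pixels), "world_from_camera" (4x4, takes a point from camera to world coordinates); the wrist camera has in their place "T_tool_cam" (4x4, takes a point from camera to tool coordinates, whose origin is the TCP and whose axes are the tool frame's). Camera axes: x right, y down, z forward; pixel columns grow to the right and rows downward; lengths in m; the calibration is good to about 2 mm. A picture is of the moment at which its call begins: read the wrist's pose just before it. camera_info takes no time and is no camera call.
A pose or a line that the arm cannot do raises env.Unreachable and nothing moves.
- env.sign_off(): hands the job in, once; it reports no verdict.
The state is a dict: "clock": time; "joints": joint angles; "joint_vel": joint speeds; "effort": joint torques, N m; "tool_pos": TCP position; "ee_rot": TCP orientation; "ft_force": force on the tool from outside, world axes, zero at the start; "wrist_torque": the same for the moment, N m; "finger_gap": finger opening in m.
Only numpy, scipy, OpenCV 4.12 (cv2) and the standard library are available. Lean on these libraries where they do the work, as an engineer would, in place of code of your own. Each camera call takes 0.05 s, during which the arm holds its last target.

### The job

The reagent vial in the middle well at the back of the grey rack is spent. Move the two tall bottles in front of it over into the white spill tray, stand the spent vial in the small steel tray, and put the fresh vial of the same kind from the aluminium cooling block fully down into the emptied middle well. Then stand each tall bottle back in the bay of the rack that it came from; everything stays upright and the two vials on either side of the middle well stay in their wells, undisturbed.

Things in the scene. Friction and masses are not known exactly. Their poses are not given: they have to be found in the camera images.
- rack: Grey plastic rack, fixed, 128 (x) x 156 (y). Origin: centre of underside; -x is its front. Floor 6 thick. Front: two bays 70 (x) x 72 (y) inside, centred x -25, y +37.5 and -37.5, lips 4 wide, tops at z 18. Back: block, top at z 26, three round wells 42 wide down to z 6 at x +37, y -52, 0, +52; the middle one (y 0) held the spent vial. All mm.
- large_bottle: The larger tall reagent bottle, grey with a green screw cap: 60 mm diameter, 136 mm tall, straight body up to about 95 mm, 0.24 kg. Stands in one of the two front bays of the rack (which one varies). Origin: centre of its underside; z up its axis.
- medium_bottle: The smaller tall reagent bottle, white with a blue screw cap: 52 mm diameter, 110 mm tall, graspable as a 52 mm cylinder up to about 95 mm, 0.16 kg. Stands in the other front bay. Origin: centre of its underside; z up its axis.
- spent_vial: The spent vial: small white bottle with a red cap, 34 mm diameter, 62 mm tall, graspable as a 34 mm cylinder up to 56 mm, 0.05 kg; at the start in the middle back well of the rack. Origin: centre of its underside; z up its axis.
- fresh_vial: Fresh vial, same kind and size as the spent one (red cap, 34 mm diameter, 62 mm tall, a 34 mm cylinder up to 56 mm, 0.05 kg). At the start in one of the two wells of the aluminium cooling block (block top 36 mm, well floor 12 mm above the worktop, wells 42 mm wide, 64 mm apart). Origin: centre of its underside; z up its axis.
- strip_jar: Wider jar with a broad teal lid, 37 mm diameter, 66 mm tall, in the other well of the cooling block, 64 mm from the fresh vial; it is not needed and can stay. Origin: centre of its underside.
- neighbour_vial_1: Small white vial with an orange cap, 34 mm diameter, 62 mm tall, in the rack's back well at y +52 mm, beside the middle well; stays in its well. Origin: centre of its underside.
- neighbour_vial_2: Like neighbour_vial_1, in the rack's back well at y -52 mm; stays in its well. Origin: centre of its underside.
- spill_tray: White plastic spill tray, fixed, 130 (x) x 220 (y) mm outside, rim 18 mm high, walls and floor 3 mm thick, empty at the start; both bottles fit side by side along its y axis. Origin: centre of its underside, on the worktop.
- empties_tray: Small stainless steel tray, fixed, 100 (x) x 120 (y) mm outside, rim 22 mm high, walls and floor 3 mm thick, empty at the start. Origin: centre of its underside, on the worktop.
Mind the look-alikes: they are no part of the job. What is shaped like the neighbour_vial_2 but black is not meant.

How it is judged:
On the way, in this order (a step that is already met when the one before it is completed fails the run):
1. both tall bottles stand upright in the spill tray, while the spent vial is still in its well (x of large_bottle in the frame of spill_tray between -0.05 and 0.05 m and y of large_bottle in the frame of spill_tray between -0.1 and 0.1 m and z of each of large_bottle, medium_bottle in the frame of spill_tray below 0.008 m and angle between each of large_bottle, medium_bottle's own z axis and vertical below 0.12 rad and x of medium_bottle in the frame of spill_tray between -0.05 and 0.05 m and y of medium_bottle in the frame of spill_tray between -0.1 and 0.1 m and distance of spent_vial from where it was at the start of the episode below 0.015 m), for 0.2 s.
2. the spent vial stands upright in the steel tray (x of spent_vial in the frame of empties_tray between -0.045 and 0.045 m and y of spent_vial in the frame of empties_tray between -0.055 and 0.055 m and z of spent_vial in the frame of empties_tray below 0.008 m and angle between spent_vial's own z axis and vertical below 0.12 rad), for 0.2 s.
3. the fresh vial is seated on the floor of the middle well while both bottles are still in the spill tray (x of fresh_vial in the frame of rack between 0.029 and 0.045 m and y of fresh_vial in the frame of rack between -0.008 and 0.008 m and z of fresh_vial in the frame of rack below 0.01 m and angle between each of fresh_vial, large_bottle, medium_bottle's own z axis and vertical below 0.12 rad and x of large_bottle in the frame of spill_tray between -0.05 and 0.05 m and y of large_bottle in the frame of spill_tray between -0.1 and 0.1 m and z of each of large_bottle, medium_bottle in the frame of spill_tray below 0.008 m and x of medium_bottle in the frame of spill_tray between -0.05 and 0.05 m and y of medium_bottle in the frame of spill_tray between -0.1 and 0.1 m), for 0.2 s.
At the end, for the whole second after the job is handed in: Both bottles on the floor of the bay they came from (within 18 mm of the start), fresh vial on the floor of the middle well (within 8 mm), spent vial standing in the steel tray, neighbouring vials within 12 mm of their start; all upright to 0.12 rad, released, at rest (all of step 2 and distance of each of large_bottle, medium_bottle from where it was at the start of the episode below 0.018 m and z of each of large_bottle, medium_bottle, fresh_vial in the frame of rack below 0.01 m and angle between each of large_bottle, medium_bottle, fresh_vial, neighbour_vial_1, neighbour_vial_2's own z axis and vertical below 0.12 rad and x of fresh_vial in the frame of rack between 0.029 and 0.045 m and y of fresh_vial in the frame of rack between -0.008 and 0.008 m and distance of each of neighbour_vial_1, neighbour_vial_2 from where it was at the start of the episode below 0.012 m and linear speed of each of large_bottle, medium_bottle, spent_vial, fresh_vial below 0.02 m/s and angular speed of each of large_bottle, medium_bottle, spent_vial, fresh_vial below 0.2 rad/s and contact force between each of large_bottle, medium_bottle, spent_vial, fresh_vial and the fingers below 0.1 N); the robot touches nothing.
It fails at once if a bottle or vial of the job is tipped by more than about 35 degrees (angle between any of large_bottle, medium_bottle, spent_vial, fresh_vial's own z axis and vertical above 0.6 rad).
It fails at once if a neighbouring vial is tipped by more than 0.35 rad or leaves its well (moved more than 20 mm) (angle between any of neighbour_vial_1, neighbour_vial_2's own z axis and vertical above 0.35 rad or distance of any of neighbour_vial_1, neighbour_vial_2 from where it was at the start of the episode above 0.02 m).
It also fails if it takes over 128 s, if anything falls off the work surface, if the arm or the gripper's body presses on something with over 40 N, if the wrist force passes 120 N, or if a joint passes its speed limit or range.

## Working session

There is one attempt and no reset: what is moved stays moved. The work goes in short steps, each a Python script; the robot and the scene stay as the last script left them, time stands still between calls to the robot, and variables do not carry over. Pictures are saved under pics/ and viewed, and the job is handed in when it is done.

```bash
ls; mkdir -p pics; python3 - <<'E'
from cell import env
import cv2,numpy as np
np.set_printoptions(precision=4,suppress=True)
for n in ("side","top","wrist"):
    o=env.get_obs()
    im=env.capture(n); cv2.imwrite(f"pics/{n}0.png",im[...,::-1])
    print(n,env.camera_info(n))
print(o, env.grip_point_offset)
E
```

```text
pics
side {'intrinsics': array([[389.5651,   0.    , 317.6641],
       [  0.    , 389.5651, 196.531 ],
       [  0.    ,   0.    ,   1.    ]]), 'world_from_camera': array([[-0.6589, -0.5566,  0.506 ,  0.0841],
       [-0.7522,  0.4937, -0.4364,  0.4346],
       [-0.0069, -0.6682, -0.744 ,  0.7576],
       [ 0.    ,  0.    ,  0.    ,  1.    ]])}
top {'intrinsics': array([[437.0758,   0.    , 324.5269],
       [  0.    , 437.0758, 202.5172],
       [  0.    ,   0.    ,   1.    ]]), 'world_from_camera': array([[ 0.0129, -0.9858,  0.1676,  0.358 ],
       [-0.9998, -0.0152, -0.0121,  0.0182],
       [ 0.0144, -0.1674, -0.9858,  1.2801],
       [ 0.    ,  0.    ,  0.    ,  1.    ]])}
wrist {'intrinsics': array([[292.7384,   0.    , 320.4491],
       [  0.    , 292.7384, 198.1674],
       [  0.    ,   0.    ,   1.    ]]), 'T_tool_cam': array([[ 1.    ,  0.0004, -0.0018,  0.0002],
       [ 0.0001,  0.9661,  0.2581, -0.0758],
       [ 0.0018, -0.2581,  0.9661, -0.179 ],
       [ 0.    ,  0.    ,  0.    ,  1.    ]])}
{'clock': 0.1, 'joints': array([ 1.1709,  0.2457,  1.5589, -0.    ,  1.3387, -0.1741]), 'joint_vel': array([ 0.0009, -0.002 , -0.0012,  0.0014, -0.001 , -0.0019]), 'effort': array([  0.0007, -41.6912, -31.5526,   0.0687,   0.031 ,  -0.0001]), 'tool_pos': array([0.1453, 0.633 , 0.2045]), 'ee_rot': array([ 0.0004,  0.7823,  0.6229, -0.0008]), 'ft_force': array([-0.4388, -0.0235,  0.3624]), 'wrist_torque': array([-0.0136, -0.0166, -0.0693]), 'finger_gap': 0.09394484024444458} 0.0188
```

View pics/top0.png

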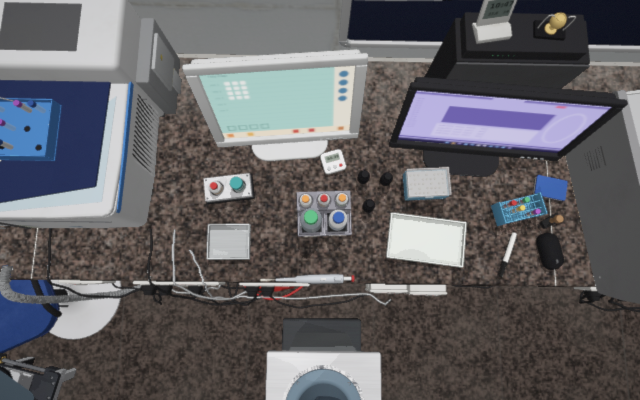

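View pics/side0.png

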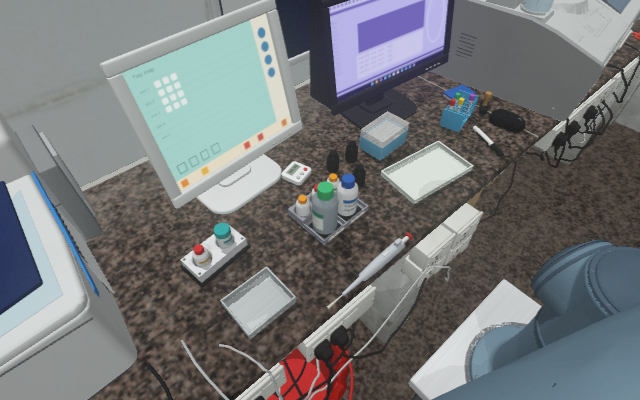

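View pics/wrist0.png

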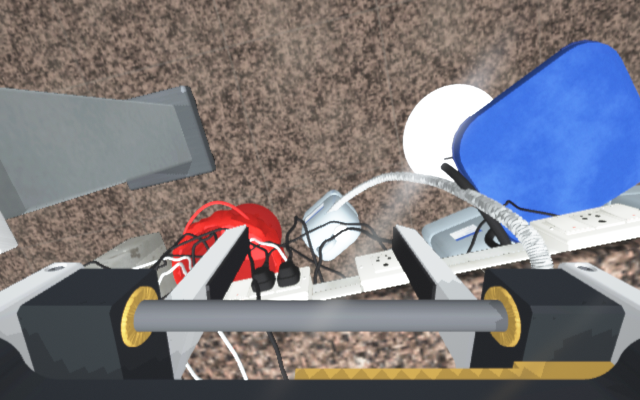

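The top view shows the rack at about (325,213), with its red-capped middle vial at (323,199). The green-capped bottle is at (311,217) and the blue-capped one at (338,217). The cooling block is at (228,187), the steel tray at (229,241), the spill tray at (427,240), and there are black look-alikes near (363–386,175–205). I'll enlarge it to confirm.

```bash
cat > h.py <<'E'
from cell import env
import cv2,numpy as np
np.set_printoptions(precision=4,suppress=True)
def ray(name,uv,tool=None):
    c=env.camera_info(name);K=c["intrinsics"]
    if name=="wrist":
        T=tool@c["T_tool_cam"]
    else: T=c["world_from_camera"]
    d=T[:3,:3]@np.linalg.solve(K,np.array([uv[0],uv[1],1.]))
    return T[:3,3],d
def plane(name,uv,z,tool=None):
    o,d=ray(name,uv,tool); return o+d*(z-o[2])/d[2]
def proj(name,p,tool=None):
    c=env.camera_info(name);K=c["intrinsics"]
    T=tool@c["T_tool_cam"] if name=="wrist" else c["world_from_camera"]
    q=K@(np.linalg.inv(T)@np.append(p,1))[:3]; return q[:2]/q[2]
def tri(n1,u1,n2,u2):
    o1,d1=ray(n1,u1);o2,d2=ray(n2,u2);d1=d1/np.linalg.norm(d1);d2=d2/np.linalg.norm(d2)
    t=np.linalg.lstsq(np.c_[d1,-d2],o2-o1,rcond=None)[0]
    a=o1+t[0]*d1;b=o2+t[1]*d2
    return (a+b)/2,np.linalg.norm(a-b)
def quat2R(q):
    from scipy.spatial.transform import Rotation as R
    return R.from_quat([q[1],q[2],q[3],q[0]]).as_matrix()
def toolT():
    o=env.get_obs();T=np.eye(4);T[:3,:3]=quat2R(o["ee_rot"]);T[:3,3]=o["tool_pos"];return T
def save(im,fn,box=None,s=1):
    if box: im=im[box[1]:box[3],box[0]:box[2]]
    cv2.imwrite(fn,cv2.resize(im,None,fx=s,fy=s,interpolation=cv2.INTER_CUBIC)[...,::-1])
E
python3 - <<'E'
from h import *
t=cv2.imread("pics/top0.png")[...,::-1]; s=cv2.imread("pics/side0.png")[...,::-1]
save(t,"pics/topc.png",(195,140,475,285),2.85)
save(s,"pics/sidec.png",(170,130,490,350),2.5)
E
```

```text
(no output)
```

View pics/topc.png

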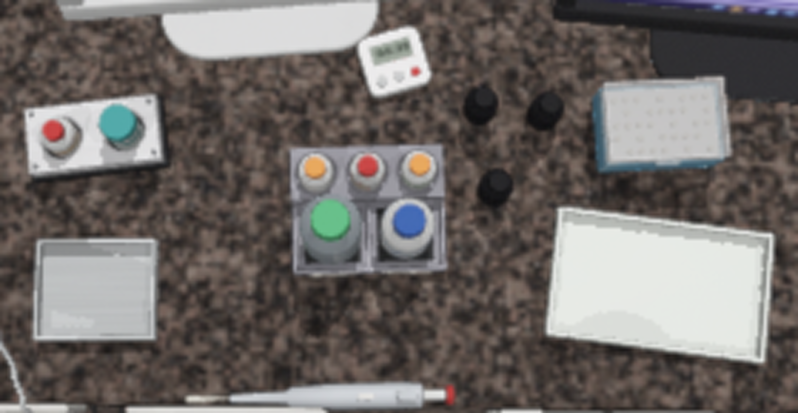

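View pics/sidec.png

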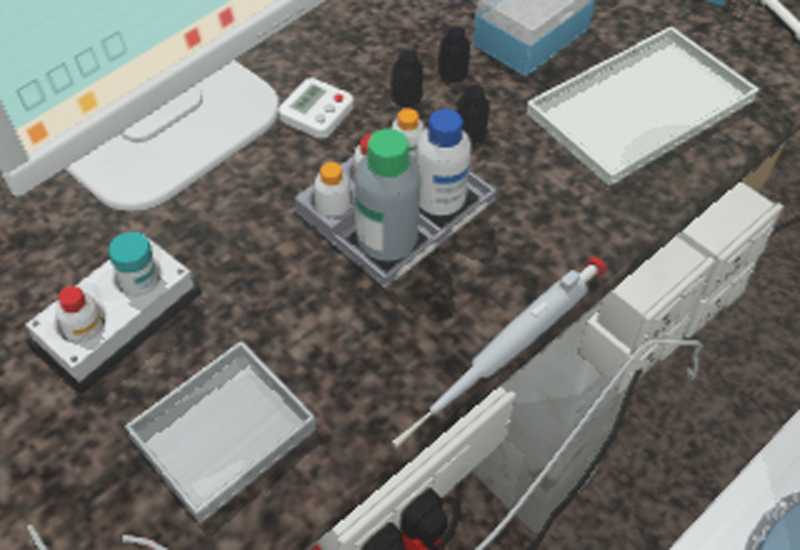

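The targets are clear:
- **Spent vial:** red cap at top (323,199), between the two orange caps.
- **Fresh vial:** red cap at (214,186), in the aluminium block beside the teal-lidded jar.
- **Look-alikes:** the three black bottles at (363,176), (386,178) and (369,205), which are ignored.

The large bottle is in the left (+y) bay and the medium one in the right. Next I'll measure them.

```bash
cat > m.py <<'E'
from h import *
t=cv2.imread("pics/top0.png"); s=cv2.imread("pics/side0.png")
def blobs(im,lo,hi,roi,mn=8):
    hsv=cv2.cvtColor(im,cv2.COLOR_BGR2HSV)
    m=cv2.inRange(hsv,np.array(lo),np.array(hi))
    k=np.zeros_like(m);k[roi[1]:roi[3],roi[0]:roi[2]]=255
    n,_,st,c=cv2.connectedComponentsWithStats(m&k)
    return [(c[i],st[i].tolist()) for i in range(1,n) if st[i,4]>=mn]
RT=(195,160,475,270);RS=(170,140,400,300)
C={"green":((50,110,60),(80,255,255)),"blue":((105,130,80),(120,255,255)),"teal":((82,110,60),(98,255,255)),"red":((0,150,90),(5,255,255)),"red2":((174,130,90),(180,255,255)),"orange":((8,140,120),(22,255,255))}
for k,(lo,hi) in C.items():
    print(k);
    for n,im,R in(("top",t,RT),("side",s,RS)):
        for c,st in blobs(im,lo,hi,R): print("  ",n,c,st)
# trays / rack
E
python3 m.py
```

```text
green
   top [310.4328 217.    ] [305, 211, 12, 13, 134]
   side [324.9529 190.8431] [317, 182, 17, 19, 255]
   side [318.2174 215.1304] [314, 212, 9, 6, 23]
blue
   top [338.1744 217.1395] [333, 212, 11, 11, 86]
   side [347.9152 180.5758] [342, 174, 13, 15, 165]
   side [349.0455 201.1364] [344, 199, 12, 4, 22]
teal
   top [236.156  182.9725] [231, 178, 12, 11, 109]
   side [221.6197 230.3991] [214, 223, 17, 16, 213]
red
   top [213.3929 185.5   ] [211, 183, 6, 6, 28]
   top [323.5 198. ] [321, 196, 6, 5, 26]
   side [315.3571 186.5714] [314, 184, 4, 7, 14]
   side [198.3875 249.1   ] [194, 244, 10, 11, 80]
red2
orange
   top [341.8889 197.5185] [339, 195, 6, 6, 27]
   top [305.1786 198.6071] [303, 196, 6, 6, 28]
   side [204.5 170.5] [202, 168, 6, 6, 26]
   side [332.7627 176.9322] [329, 173, 9, 9, 59]
   side [184.5588 182.8235] [181, 180, 8, 7, 34]
   side [302.0923 198.9231] [298, 195, 9, 9, 65]
```

```bash
python3 - <<'E'
from h import *
P={"L":((310.4,217),(325,190.8),.136+.006-.008),"M":((338.2,217.1),(347.9,180.6),.110+.006-.008),"spent":((323.5,198),None,.062),"fresh":((213.4,185.5),(198.4,249.1),.068),"n1":((305.2,198.6),(302.1,198.9),.062),"n2":((341.9,197.5),(332.8,176.9),.062),"jar":((236.2,183),(221.6,230.4),.072)}
for k,(a,b,z) in P.items():
    print(k,plane("top",a,z), tri("top",a,"side",b) if b else "")
# orig px corners from crop (x/2.85+195, y/2.85+140)
f=lambda x,y:(x/2.85+195,y/2.85+140)
for n,z,cs in (("spill",.018,[(561,208),(773,234),(763,361),(547,334)]),("steel",.022,[(38,241),(157,239),(155,340),(34,340)]),("rackback",.026,[(291,148),(443,145)]),("rackfront",.018,[(445,271),(294,275)]),("block",.036,[(26,109),(156,95),(163,162),(32,177)])):
    w=np.array([plane("top",f(*c),z) for c in cs]);print(n,w[:,:2].tolist(),w.mean(0))
# monitor bottom edge
print(tri("top",(205,146),"side",(178,207)))
E
```

```text
L [0.5135 0.041  0.134 ] (array([0.5147, 0.0413, 0.1271]), np.float64(0.0006575793761634715))
M [ 0.5179 -0.0337  0.108 ] (array([ 0.5183, -0.0337,  0.1054]), np.float64(0.00026882839799560797))
spent [0.5781 0.0063 0.062 ] 
fresh [0.608  0.3175 0.068 ] (array([0.6086, 0.3183, 0.067 ]), np.float64(0.0013933475598619392))
n1 [0.5755 0.0581 0.062 ] (array([0.5762, 0.0586, 0.0612]), np.float64(0.0013296867970090393))
n2 [ 0.5803 -0.0458  0.062 ] (array([ 0.5807, -0.0453,  0.0629]), np.float64(0.0013253233048052158))
jar [0.6154 0.2529 0.072 ] (array([0.617 , 0.2546, 0.0684]), np.float64(0.002584750222576661))
spill [[0.5446032770459402, -0.19449543187804633], [0.520946743297843, -0.41190249889153263], [0.3919218103298339, -0.39642198031976966], [0.41598726383303397, -0.17868620365123475]] [ 0.4684 -0.2954  0.018 ]
steel [[0.5023025477426235, 0.3370389736852805], [0.5060973716720576, 0.21700097545076744], [0.40452017652692585, 0.21479355480373688], [0.40289501480047873, 0.3353253843398521]] [0.454 0.276 0.022]
rackback [[0.6013769444945113, 0.08329770364960526], [0.606966435733156, -0.07255720850653334]] [0.6042 0.0054 0.026 ]
rackfront [[0.4781591534578811, -0.07555860050191755], [0.47191122486808434, 0.0776061408886024]] [0.475 0.001 0.018]
block [[0.6356460354553487, 0.3534095100292893], [0.6524313167782707, 0.2219324589243792], [0.5829594694624205, 0.21197108567336145], [0.5655246364611135, 0.343242459390149]] [0.6091 0.2826 0.036 ]
(array([0.6941, 0.318 , 0.1337]), np.float64(0.027974903909702357))
```

Measurements agree to 1–2 mm: bottle spacing is 75 mm, wells 52 mm, block pitch 65 mm, and the tray sizes match. Next I'll check the monitor clearance and the IK for all poses.

```bash
cat > g.py <<'E'
from h import *
def quat(a): # tool down, jaw direction angle a
    return np.array([0,np.cos(a/2),np.sin(a/2),0])
YR=.041; RO=np.array([.5413,.0049])
def fr(o,yaw,x,y):
    return np.array([o[0]+x*np.cos(yaw)-y*np.sin(yaw), o[1]+x*np.sin(yaw)+y*np.cos(yaw)])
SP=np.array([.4684,-.2954]);YS=-.108
ST=np.array([.454,.276])
L0=fr(RO,YR,-.025,.0375);M0=fr(RO,YR,-.025,-.0375);W=fr(RO,YR,.037,0)
LT=fr(SP,YS,0,.05);MT=fr(SP,YS,0,-.05)
F0=np.array([.6085,.3178])
E
python3 - <<'E'
from g import *
print(tri("top",(360,138),"side",(300,122)),tri("top",(208,146),"side",(178,203)),tri("top",(187,59),"side",(104,70)),tri("top",(365,51),"side",(275,0)))
print(L0,M0,W,LT,MT)
q=quat(.3);print(quat2R(q)[:,0],quat2R(q)[:,2])
for n,p,z,a in (("L",L0,.072,YR),("M",M0,.072,YR),("LT",LT,.07,YS),("MT",MT,.07,YS),("Lh",L0,.2,YR),("MTh",MT,.2,YS),("W",W,.033,-.7),("W",W,.033,.7),("W",W,.033,0),("F",F0,.039,.0),("F",F0,.039,.6),("F",F0,.039,-.6),("S",ST,.03,0)):
    print(n,a,env.solve_ik(np.r_[p,z],quat(a)))
E
```

```text
(array([ 0.7447, -0.0864,  0.1175]), np.float64(0.016438426221062882)) (array([0.6949, 0.3115, 0.1398]), np.float64(0.020500442818281537)) (array([0.8189, 0.3076, 0.3924]), np.float64(0.00494237492489182)) (array([ 0.8319, -0.0809,  0.4087]), np.float64(0.016207662736057102))
[0.5148 0.0413] [ 0.5179 -0.0336] [0.5783 0.0064] [ 0.4738 -0.2457] [ 0.463  -0.3451]
[0.9553 0.2955 0.    ] [ 0.  0. -1.]
L 0.041 [-0.1397  0.1016  1.9871 -0.      1.0529 -0.1807]
M 0.041 [-0.2835  0.1073  1.9808 -0.      1.0535 -0.3245]
LT -0.108 [-0.691   0.1437  1.9446 -0.      1.0533 -0.583 ]
MT -0.108 [-0.8368  0.2389  1.833  -0.      1.0696 -0.7288]
Lh 0.041 [-0.1397 -0.0663  1.9011 -0.      1.3068 -0.1807]
MTh -0.108 [-0.8368  0.082   1.7519 -0.      1.3077 -0.7288]
W -0.7 [-0.1849  0.2982  1.8405 -0.      1.0029  0.5151]
W 0.7 [-0.1849  0.2982  1.8405 -0.      1.0029 -0.8849]
W 0 [-0.1849  0.2982  1.8405 -0.      1.0029 -0.1849]
F 0.0 [ 0.3165  0.5059  1.5455 -0.      1.0902  0.3165]
F 0.6 [ 0.3165  0.5059  1.5455 -0.      1.0902 -0.2835]
F -0.6 [ 0.3165  0.5059  1.5455 -0.      1.0902  0.9165]
S 0 [ 0.3327  0.2062  1.9613 -0.      0.9741  0.3327]
```

```bash
python3 - <<'E'
from g import *
env.movep(np.r_[M0,.25],quat(YR)); env.command_gripper(.07,25)
T=toolT(); im=env.capture("wrist"); save(im,"pics/w1.png")
print(env.get_obs()["clock"],T[:3,3])
for n,p in (("Mcap",np.r_[M0,.116]),("Lcap",np.r_[L0,.142]),("spent",np.r_[W,.068]),("rackFL",np.r_[fr(RO,YR,-.064,-.078),.018])): print(n,proj("wrist",p,T))
E
```

```text
3.475 [ 0.5179 -0.0336  0.25  ]
Mcap [321.3008 190.3881]
Lcap [321.4115 119.8036]
spent [371.8741 151.4197]
rackFL [294.4016 201.6522]
```

View pics/w1.png

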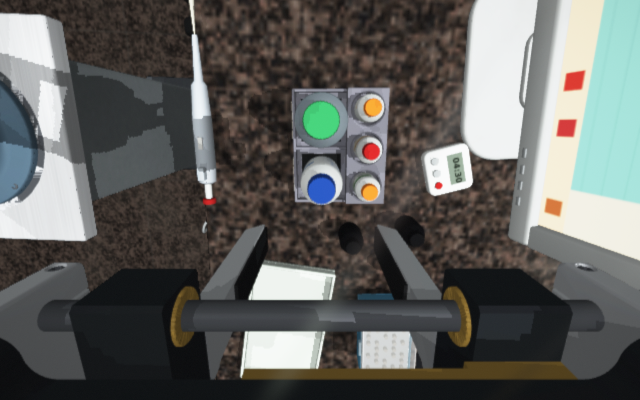

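The wrist view confirms the estimates to about 2 px: blue cap at (321,188) against a predicted (321,190), green at (321,120), and the spent vial's red cap at (371,151). I'm moving the medium bottle now.

```bash
cat >> g.py <<'E'
def st(tag=""):
    o=env.get_obs();print(tag,"t=%.1f"%o["clock"],"gap=%.4f"%o["finger_gap"],"pos",o["tool_pos"],"f",o["ft_force"])
def pick(p,a,z,zc,op,force):
    env.command_gripper(op,force)
    env.movep(np.r_[p,zc],quat(a))
    env.servo_line(np.r_[p,z+.03],.25)
    if env.servo_line(np.r_[p,z],.08,until_force=8): st("PICK CONTACT"); return False
    env.command_gripper(.0,force); st("gripped")
    env.servo_line(np.r_[p,z+.02],.08); 
    env.servo_line(np.r_[p,zc],.25); st("lifted"); return True
def place(p,a,z,zc,op,zup):
    env.movep(np.r_[p,zc],quat(a))
    env.servo_line(np.r_[p,z+.03],.2)
    env.servo_line(np.r_[p,z+.006],.06)
    c=env.servo_line(np.r_[p,z-.002],.02,until_force=3); st("placed contact=%s"%c)
    env.command_gripper(op); env.sleep(.2)
    env.servo_line(np.r_[p,z+.03],.1); env.servo_line(np.r_[p,zup],.3); st("clear")
E
python3 - <<'E'
from g import *
if pick(M0,YR,.073,.20,.07,25):
    T=toolT(); save(env.capture("wrist"),"pics/w2.png")
    place(MT,YS,.070,.20,.075,.26)
    save(env.capture("top"),"pics/t2.png",(195,140,475,285),2.85)
E
```

```text
gripped t=5.5 gap=0.0516 pos [ 0.5182 -0.0337  0.0734] f [ 0.2418 -0.2457  0.7616]
lifted t=6.5 gap=0.0512 pos [ 0.517  -0.0334  0.1986] f [-0.1349 -0.2724 -2.2874]
placed contact=True t=9.3 gap=0.0518 pos [ 0.4636 -0.3455  0.0702] f [ 0.4685 -0.722   3.591 ]
clear t=11.2 gap=0.0750 pos [ 0.4623 -0.3444  0.2577] f [ 0.4087  0.7643 -0.114 ]
```

View pics/t2.png

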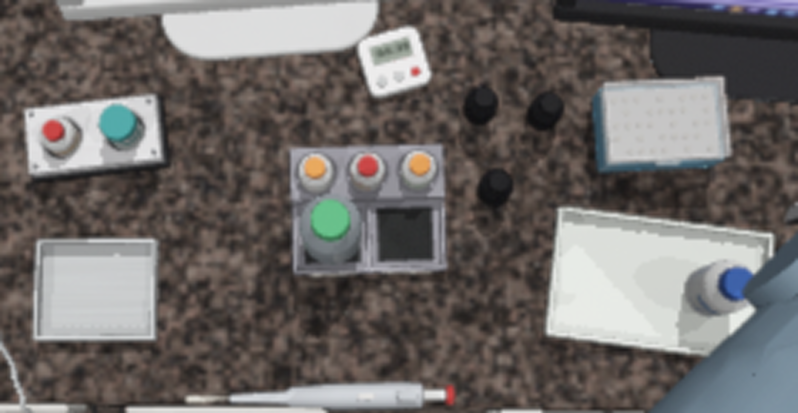

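View pics/w2.png

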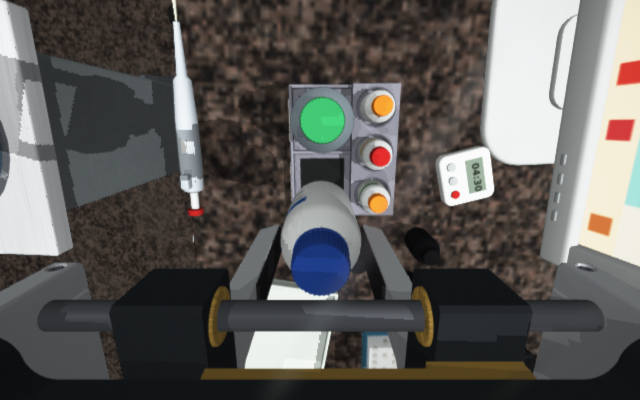

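The medium bottle stands in the right half of the spill tray (crop (715,290)) and its bay is empty. The large bottle is next.

```bash
python3 - <<'E'
from g import *
if pick(L0,YR,.073,.20,.078,30):
    place(LT,YS,.070,.20,.080,.26)
    env.movep(np.r_[W,.25],quat(YR))
    env.command_gripper(.055,15)
    T=toolT(); save(env.capture("wrist"),"pics/w3.png")
    save(env.capture("top"),"pics/t3.png",(195,140,475,285),2.85)
    print(proj("wrist",np.r_[W,.068],T),proj("wrist",np.r_[LT,.139],T),proj("wrist",np.r_[MT,.113],T))
E
```

```text
gripped t=14.5 gap=0.0598 pos [0.5151 0.0413 0.0734] f [-0.4019  1.1049  1.881 ]
lifted t=15.5 gap=0.0595 pos [0.514  0.0414 0.1986] f [-0.1288 -0.4042 -1.4012]
placed contact=True t=18.1 gap=0.0595 pos [ 0.4741 -0.246   0.0703] f [-0.0066 -0.8862  3.7226]
clear t=20.0 gap=0.0801 pos [ 0.473  -0.2451  0.2578] f [ 0.8586  0.0358 -0.7827]
[321.2021 181.3612] [228.9948 388.253 ] [229.7496 427.5777]
```

View pics/t3.png

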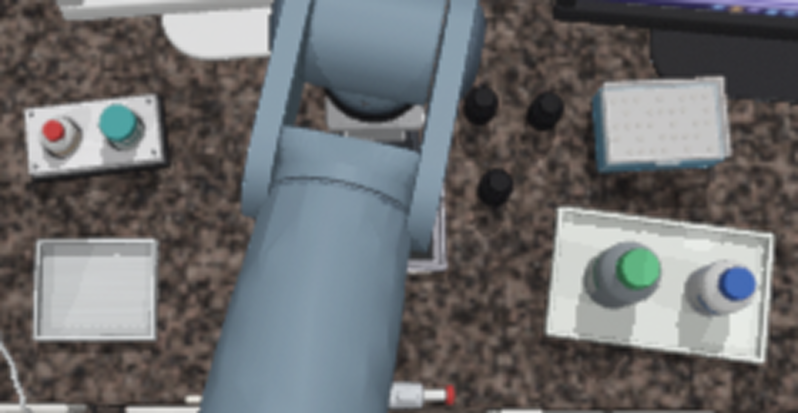

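View pics/w3.png

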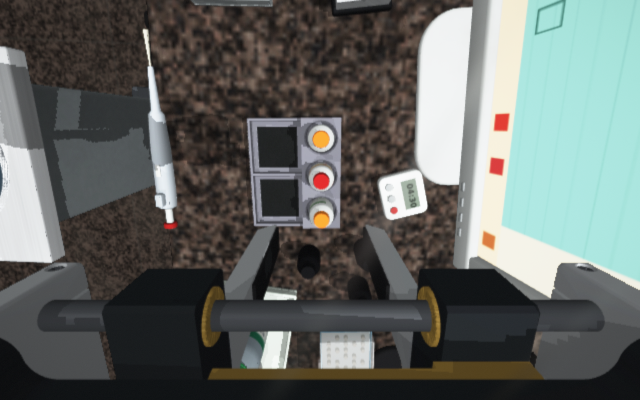

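Both bottles are upright in the spill tray, at crop (638,268) and (735,283). The spent cap is at (321,181), exactly as predicted. The spent vial goes to the steel tray, then I look at the fresh one.

```bash
python3 - <<'E'
from g import *
if pick(W,YR,.033,.18,.055,15):
    place(ST,.02,.030,.18,.055,.2)
    env.movep(np.r_[F0,.22],quat(1.697))
    env.command_gripper(.046,15)
    T=toolT(); save(env.capture("wrist"),"pics/w4.png")
    save(env.capture("side"),"pics/s4.png",(170,130,490,350),2.5)
    print(proj("wrist",np.r_[F0,.074],T),proj("wrist",np.r_[ST,.065],T))
E
```

```text
gripped t=24.0 gap=0.0334 pos [0.5786 0.0064 0.0334] f [ 0.0026 -0.7228  1.7297]
lifted t=25.0 gap=0.0336 pos [0.5773 0.0066 0.1784] f [-0.1196 -0.089  -0.702 ]
placed contact=True t=27.8 gap=0.0335 pos [0.4546 0.2762 0.0301] f [1.1547 0.6267 1.4844]
clear t=29.7 gap=0.0554 pos [0.4533 0.2757 0.1988] f [-1.1179 -0.4282 -1.1025]
[320.4724 188.8278] [299.093   36.8996]
```

View pics/s4.png

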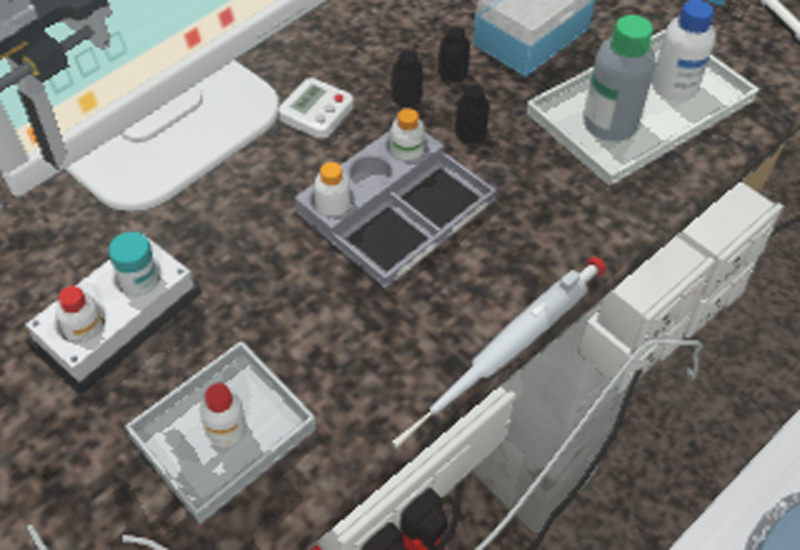

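View pics/w4.png

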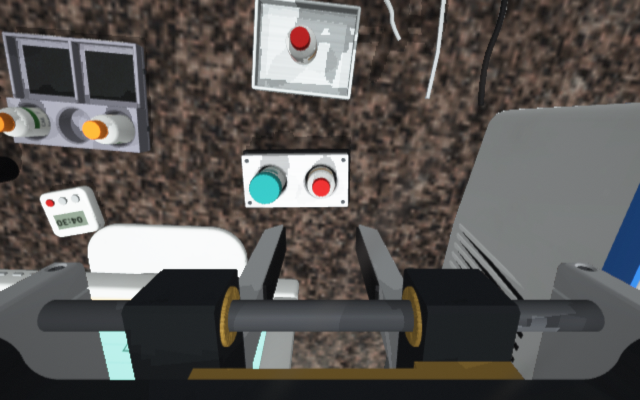

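The spent vial stands upright in the steel tray at side crop (222,415), and the middle well is empty. The fresh cap is at (320,187), 2 px from prediction. Before descending with the jaws along y, I'll check the clearance to the instrument on the left.

```bash
python3 - <<'E'
from g import *
for z in (0,.15,.3,.4): print(z,[plane("top",u,z)[:2] for u in ((156,130),(150,220))])
T=toolT()
for z in (0,.15,.3): print(z,[plane("wrist",u,z,T)[:2] for u in ((500,112),(455,225))])
E
```

```text
0 [array([0.7914, 0.5176]), array([0.5158, 0.5139])]
0.15 [array([0.7406, 0.4591]), array([0.4973, 0.4558])]
0.3 [array([0.6898, 0.4006]), array([0.4788, 0.3977])]
0.4 [array([0.656 , 0.3615]), array([0.4665, 0.359 ])]
0 [array([0.4937, 0.5396]), array([0.6543, 0.5194])]
0.15 [array([0.5086, 0.4529]), array([0.6088, 0.4403])]
0.3 [array([0.5235, 0.3661]), array([0.5634, 0.3611])]
```

Both views put the instrument's wall at y≈0.5 near the worktop, and the gripper body reaches only to 0.41, so it's clear.

```bash
python3 - <<'E'
from g import *
if pick(F0,1.697,.039,.18,.046,15):
    place(W,YR,.033,.18,.050,.2)
    env.movep(np.r_[.47,-.1,.28],quat(YR))
    save(env.capture("side"),"pics/s5.png",(170,130,490,350),2.5)
    T=toolT(); save(env.capture("wrist"),"pics/w5.png"); print(proj("wrist",np.r_[W,.068],T),proj("wrist",np.r_[W,.088],T))
E
```

```text
gripped t=33.6 gap=0.0337 pos [0.6087 0.3179 0.0394] f [-0.6781 -0.4196  1.8026]
lifted t=34.6 gap=0.0335 pos [0.6076 0.3175 0.1783] f [-0.468  -0.7597 -1.5495]
placed contact=True t=37.5 gap=0.0334 pos [0.5788 0.0063 0.0331] f [0.6584 0.0997 1.6652]
clear t=39.2 gap=0.0499 pos [0.5776 0.0065 0.1988] f [ 0.166   0.2161 -1.3282]
[411.1421  98.6633] [416.097   97.4848]
```

View pics/s5.png

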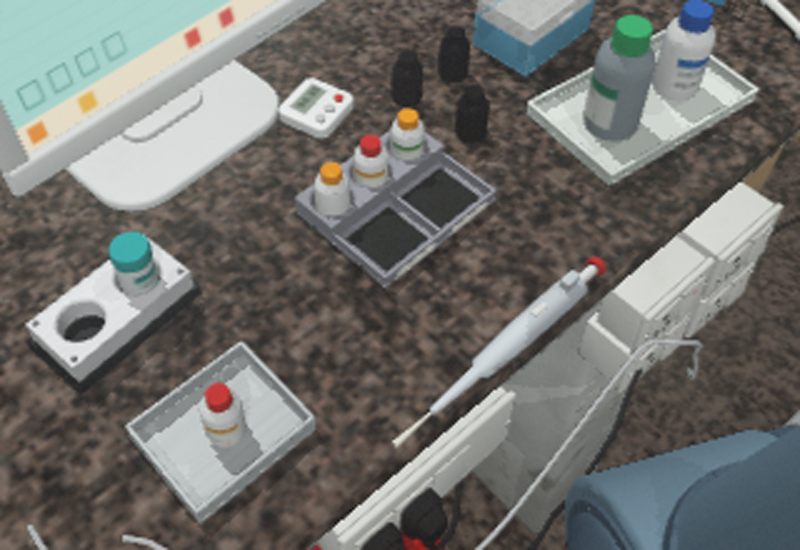

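View pics/w5.png

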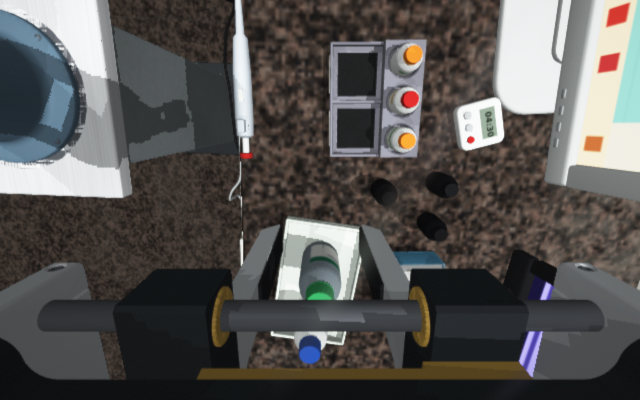

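The fresh vial sits level with its neighbours: its cap is at (410,99) against a predicted (411,99), and contact came at the expected height. I'm returning the bottles, large first.

```bash
python3 - <<'E'
from g import *
if pick(LT,YS,.070,.20,.078,30):
    place(L0,YR,.073,.20,.078,.24)
    T=toolT(); save(env.capture("wrist"),"pics/w6.png")
    env.movep(np.r_[MT,.26],quat(YS)); save(env.capture("side"),"pics/s6.png",(170,130,490,350),2.5)
E
```

```text
gripped t=42.9 gap=0.0601 pos [ 0.4741 -0.2459  0.0704] f [-0.6765  0.8656  0.662 ]
lifted t=43.9 gap=0.0599 pos [ 0.4731 -0.2452  0.1986] f [-0.5944 -0.1347 -2.4004]
placed contact=True t=46.5 gap=0.0597 pos [0.5153 0.0413 0.0732] f [1.6038 0.2117 2.3156]
clear t=48.3 gap=0.0778 pos [0.5142 0.0414 0.2388] f [ 0.0464  0.2178 -0.2586]
```

View pics/s6.png

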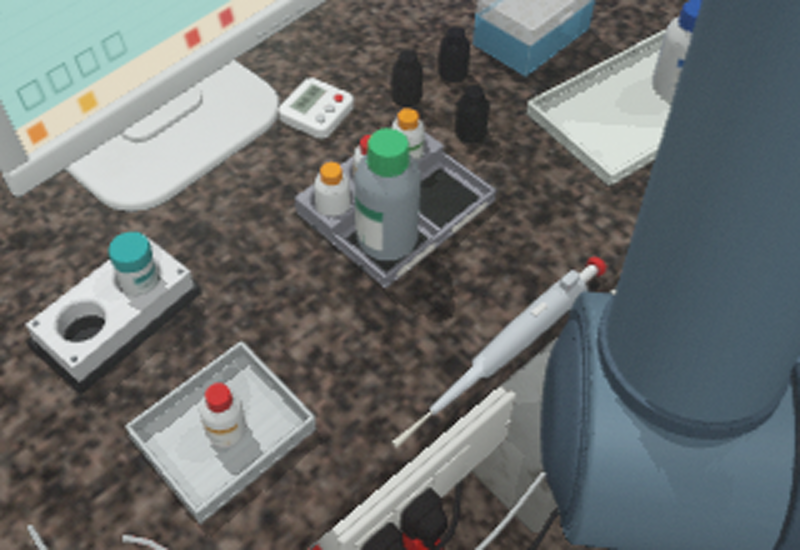

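The large bottle is back in its bay, with its green cap at crop (388,150), the same as at the start. The medium one goes next.

```bash
python3 - <<'E'
from g import *
if pick(MT,YS,.070,.20,.07,25):
    place(M0,YR,.073,.20,.07,.25)
    env.movep([.42,-.3,.28],quat(YS)); env.sleep(.3)
    a=env.capture("top");b=env.capture("side")
    cv2.imwrite("pics/topF.png",a[...,::-1]);cv2.imwrite("pics/sideF.png",b[...,::-1])
    save(a,"pics/tF.png",(195,140,475,285),2.85);save(b,"pics/sF.png",(170,130,490,350),2.5); st()
E
sed 's#top0#topF#;s#side0#sideF#' m.py > m2.py; python3 m2.py
```

```text
gripped t=52.1 gap=0.0516 pos [ 0.4633 -0.3453  0.0704] f [-0.0446 -0.3158  1.2643]
lifted t=53.1 gap=0.0516 pos [ 0.4624 -0.3445  0.1985] f [-0.5539 -0.1351 -2.3664]
placed contact=True t=55.8 gap=0.0516 pos [ 0.5186 -0.0337  0.0732] f [ 0.3687 -0.3433  3.0575]
clear t=57.6 gap=0.0701 pos [ 0.5169 -0.0334  0.2479] f [ 0.2821  0.2111 -0.2336]
 t=59.1 gap=0.0703 pos [ 0.4203 -0.2996  0.28  ] f [ 0.3521  0.1765 -0.1232]
green
   top [310.4627 216.9104] [305, 210, 12, 14, 134]
   side [324.8706 190.6431] [317, 181, 17, 20, 255]
   side [318.04 214.8 ] [313, 211, 10, 7, 25]
blue
   top [338.4419 217.1047] [334, 212, 10, 11, 86]
   side [347.8855 180.6084] [342, 174, 13, 15, 166]
   side [349.0455 201.1364] [344, 199, 12, 4, 22]
teal
   top [236.1019 182.963 ] [231, 178, 12, 11, 108]
   side [221.6244 230.4038] [214, 223, 17, 16, 213]
red
   top [323.5 198. ] [321, 196, 6, 5, 26]
   top [226.2143 240.5   ] [224, 238, 6, 6, 28]
   side [315.3571 186.5714] [314, 184, 4, 7, 14]
   side [257.0476 288.7619] [252, 284, 11, 11, 84]
red2
orange
   top [341.8889 197.5185] [339, 195, 6, 6, 27]
   top [305.1786 198.6071] [303, 196, 6, 6, 28]
   side [204.5 170.5] [202, 168, 6, 6, 26]
   side [332.7797 176.7966] [329, 173, 9, 9, 59]
   side [184.5588 182.8235] [181, 180, 8, 7, 34]
   side [302.0923 198.9231] [298, 195, 9, 9, 65]
```

View pics/tF.png

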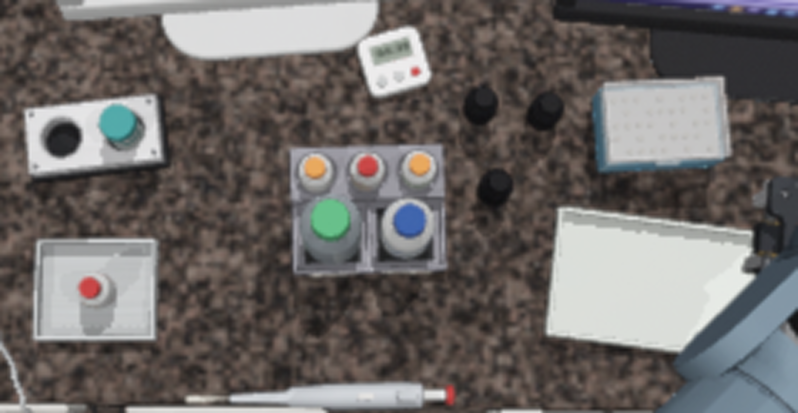

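View pics/sF.png

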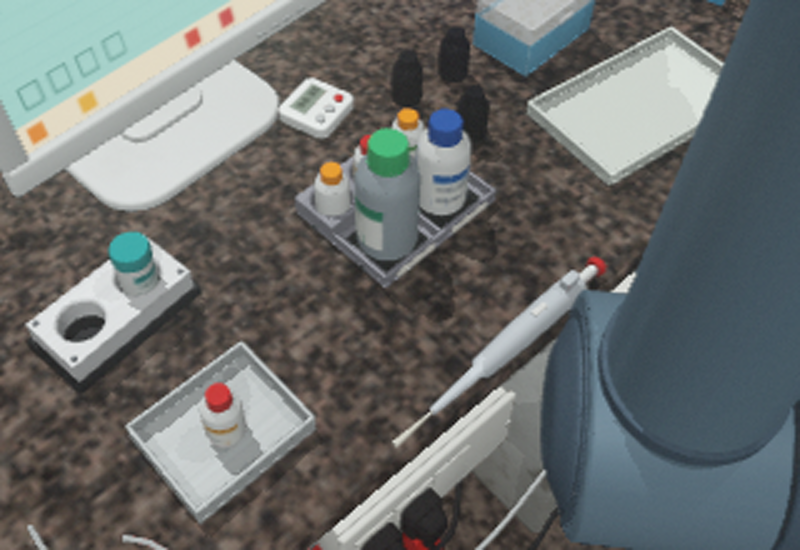

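All caps are within 0.3 px of where they started, and the fresh cap is exactly where the spent one was. Everything is upright and the arm is clear, so I'm handing in.

```bash
python3 -c "
from cell import env
env.sign_off()"
```

```text
the job is handed in; nothing more can be done
```

The job is done and handed in at about 59 s of the 128 s allowed; the system gives no verdict on hand-in.

I moved both tall bottles into the spill tray and stood the spent vial in the steel tray. The fresh vial from the cooling block then went into the middle well. Last, I put the large bottle back in the left bay and the medium one back in the right.

**Final checks (top and side views):**
- The green and blue bottle caps and both orange neighbour caps are within 0.3 px (about 1 mm) of where they started.
- The fresh vial's cap is at the same pixels the spent one had, and it touched down at the expected floor height.
- The spent vial stands upright near the middle of the steel tray.
- The gripper is open and well clear of everything.

No check failed or disagreed on the parts that matter. The only loose measurement was the monitor's lower edge (16–28 mm mismatch between views), so I kept well away from it.

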